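# Seat the minute hand with the hand-setting press

## Robot

A 6-joint arm with a two-finger parallel gripper is mounted at the origin on the work surface. World frame = base frame: x ahead of the robot, y to its left, z up, the work surface at z = 0. Lengths are in mm, angles in rad, forces in N, time in s.
With the tool pointing down it reaches from about 350 to 975 mm from the base axis. Payload 7.1 kg.
Tool frame: the origin (TCP) lies on the front face of the gripper's body, between the roots of the fingers; the fingertips stand 80 mm ahead of it and the grasp point (between the pads) lies 61 mm ahead of it; z points along the fingers, y is the line along which they close (so a half turn about z gives the same grasp; the last joint's range is limited). The gripper opens to 88 mm and grips with 3 to 60 N. Pads are 20 mm wide; open, the fingers measure 115 mm over their backs; the gripper's body (75 mm by 178 mm) begins 61 mm behind the grasp point.
Start: joints at [1.269, 0.423, 1.63, -0, 1.089, -0.019], TCP at [174.372, 600.167, 302.675] pointing down, gripper open.
Joint ranges: [-3, 3], [-0.9, 2.11], [0.09, 2.58], [-1.31, 4.45], [0.11, 2.69], [-2.54, 2.54]. Speed limits (rad/s): [2.39, 2.39, 3.01, 3.14, 3.14, 3.14].

## Interface

Orientations are given as a rotation vector (axis times angle).
In Python, from workcell import readout, vision, close_job gives the robot as it stands.
- The arm moves only by the tool servo_tool, never from a script. Its argument "plan" is a list that holds one entry, the list of rows, each a list of 7 numbers: the gripper command: -1 is fully open, 1 is shut, values between are in proportion, then the shift along the world's x, y, z in units of 40 mm (1.0 is 40 mm), then the turn, a rotation vector about the world's x, y, z in units of 5 degrees (1.0 is 5 degrees). A call has 1 to 5 rows; each row shifts and turns the commanded pose from where the row before left it; what a row does not reach is not made up. A row lasts 1/12 s, in which the tool goes at most 41.7 mm and 7.16 degrees, less where a joint would pass 70% of its speed; a pose out of reach is approached as far as the arm can. A call is refused whole if a number of a shift passes 1 or a number of a turn 1, either way. A call with a gripper value outside its range is refused whole. The fingers move at their own pace and stop on an object; the grip force is fixed at half the most. Time passes only in rows, so rows that do not move let the fingers close. It gives the time, the measured TCP pose, the force, the opening and the grip force at its end, in the units of the state.
- readout.get_obs(): the state, without advancing time (a new reading comes with each control period).
- vision.get_image(name): name is "side" or "top"; returns the picture (480x640x3 uint8, red, green, blue); there is no depth.
- vision.camera_params(name): a dict with "fx", "fy", "cx", "cy" (pixels), "rvec" (rotation vector, rad) and "tvec" (3), from world to camera coordinates, as OpenCV has them. Camera axes: x right, y down, z forward; pixel columns grow to the right and rows downward; lengths in mm; the calibration is good to about 2 mm. A picture is of the moment at which its call begins. camera_params takes no time and is no camera call.
- close_job(): hands the job in; it is judged then, once.
The state is a dict: "t": time; "qpos": joint angles; "qvel": joint speeds; "joint_torque": joint torques, N m; "ee_pos": TCP position; "orientation": TCP orientation; "ft_force": force on the tool from outside, world axes, zero at the start; "moment": the same for the moment, N m; "width": finger opening in mm; "grasp_force": force on a finger pad.
Only numpy, scipy, OpenCV 4.12 (cv2) and the standard library are available. Lean on these libraries where they do the work, as an engineer would, in place of code of your own. Each camera call takes 0.05 s, during which the arm holds its last target. There are 200 camera calls.

## Task

Of the three hand-setting presses on the watchmaker's bench, one has a watch movement with its dial under the plunger and the minute hand waiting loosely on its post. With closed fingertips, press down the cap of that plunger gently, straight from above, until the hand is fully seated, then let the plunger spring all the way back up and withdraw. Do not pinch the cap, shift or lift the press, touch the other two presses, or disturb anything else on the bench.

Things in the scene. Friction and masses are not known exactly. Their poses are not given: they have to be found in the camera images.
- press_a: Hand-setting press, one of three alike (about 1.6 kg, loose): black base 130 x 75 x 14 mm, column at the +x end, 22 mm wide arm toward -x, at heights 88 to 120 mm. Origin: centre of the base's underside; plunger axis 18 mm toward -x. THE LOADED ONE: a watch movement with a 37 mm off-white dial lies under its plunger, in a 47 mm grey ring holder. The three may stand in any order.
- press_b: Hand-setting press, one of three alike (about 1.6 kg, loose): black base 130 x 75 x 14 mm, column at the +x end, 22 mm wide arm toward -x, at heights 88 to 120 mm. Origin: centre of the base's underside; plunger axis 18 mm toward -x. This one's anvil (54 mm black disc) is bare.
- press_c: Hand-setting press, one of three alike (about 1.6 kg, loose): black base 130 x 75 x 14 mm, column at the +x end, 22 mm wide arm toward -x, at heights 88 to 120 mm. Origin: centre of the base's underside; plunger axis 18 mm toward -x. This one carries an empty grey ring holder, with no movement or dial in it.
- dial (a point): Centre of the dial's face, on the loaded press, straight below its plunger, about 34 mm above the bench.
- plunger_a_top (a point): Centre of the flat top of the plunger cap of the loaded press, 158 mm above the bench when up; it moves straight down as it is pressed. The cap is aluminium, knurled, 16 mm in diameter, 18 mm tall; nothing else on the press is higher than the guide bush under it, at 123 mm.
- plunger_b_top (a point): Centre of the flat top of the plunger cap of the bare press; same sizes.
- plunger_c_top (a point): Centre of the flat top of the plunger cap of the press with the empty holder; same sizes.
- plunger_a (a joint): Travel of the loaded press's plunger in m: 0 up, grows as it is pushed down, hard stop at 0.016; springs back when let go. Takes about 1 N to start; at 7 mm (2 N) its sprung nylon tip meets the hand, which is home at 10 to 11 mm with 3 to 4 N; from there the force climbs gently to about 12 N at the stop.
- plunger_b (a joint): Travel of the bare press's plunger in m, 0 up.
- plunger_c (a joint): Travel of the plunger of the press with the empty holder in m, 0 up.
- minute_hand (a joint): How far the minute hand has gone down its post, in m: 0 as loosely set, 0.002 fully seated. It stays where the plunger's tip pushes it.
- loupe: Loose black eye loupe standing on its wide end, 36 mm diameter, 38 mm tall; origin under its centre.
- oil_bottle: Loose small amber oil bottle, 26 mm diameter, 58 mm tall; origin under its centre.
- screwdriver: Loose watchmaker's screwdriver lying on the bench, 120 mm long, 9 mm thick; origin under it near mid-length.
- tweezers: Loose steel tweezers lying flat, 125 mm long, 5 mm high; origin under the middle.
- watch_case: Loose empty steel watch case, 40 mm diameter, 11 mm high; origin under its centre.
- parts_tray: Loose grey divided parts tray, 85 x 85 x 14 mm; origin under its centre.
- dust_cover: Loose clear dust cover with a white knob, 60 mm diameter, 44 mm high; origin under its centre.

How it is judged (in metres and radians):
On the way:
1. the fingertips have pressed the loaded press's plunger down far enough to seat the minute hand (value of joint plunger_a above 0.008 m and value of joint minute_hand above 0.0015 m and contact force between the fingers and plunger_a above 0.5 N), for 0.1 s.
At the end, for the whole second after the job is handed in: The minute hand is at least 1.5 mm down its 2 mm path, all three plungers are up again (within 1.5 mm), the presses stand upright within 8 mm of where they were, and every loose thing is within 10 mm of where it was (value of joint minute_hand above 0.0015 m and value of joint each of plunger_a, plunger_b, plunger_c below 0.0015 m and distance of each of press_a, press_b, press_c from where it was at the start of the episode below 0.008 m and angle between each of press_a, press_b, press_c's own z axis and vertical below 0.05 rad and distance of each of loupe, oil_bottle, screwdriver, tweezers, watch_case, parts_tray, dust_cover from where it was at the start of the episode below 0.01 m and linear speed of press_a below 0.01 m/s); the robot touches nothing.
It fails at once if a finger or the arm touches one of the other two presses (contact force between any of the fingers, the arm and press_b above 0.3 N or contact force between any of the fingers, the arm and press_c above 0.3 N).
It fails at once if the plunger is pressed with more than 25 N (contact force between the fingers and press_a above 25 N).
It fails at once if the cap is taken between the fingers instead of being pressed with their tips (distance between the grasp point and plunger_a_top below 0.01 m).
It fails at once if a press is shifted more than 10 mm, tipped or lifted (distance of any of press_a, press_b, press_c from where it was at the start of the episode above 0.01 m or angle between any of press_a, press_b, press_c's own z axis and vertical above 0.08 rad).
It fails at once if something else on the bench is moved more than 15 mm or lifted (distance of any of loupe, oil_bottle, screwdriver, tweezers, watch_case, parts_tray, dust_cover from where it was at the start of the episode above 0.015 m).
It also fails if it takes over 32 s, if anything falls off the work surface, if the arm or the gripper's body presses on something with over 40 N, if the wrist force passes 120 N, or if a joint passes its speed limit or range.

## Working session

There is one attempt and no reset: what is moved stays moved. The work goes in short steps, Python scripts to look and compute and a tool call to move; the robot and the scene stay as the last step left them, time stands still between calls to the robot, and variables do not carry over. Pictures are saved under pics/ and viewed, at most 10 in all, crops included, and the job is handed in when it is done.

Besides the shell and the picture viewer there is one more tool, called after "Call:" as name(argument=value, ...) on one line, values as JSON. servo_tool: Moves the arm, as the interface text tells. Its arguments: {"type":"object","properties":{"plan":{"type":"array"}},"required":["plan"]}

```bash
mkdir -p pics; cat > h.py <<'E'
import numpy as np, cv2
from workcell import readout, vision, close_job
def cam(n):
    p=vision.camera_params(n); K=np.array([[p['fx'],0,p['cx']],[0,p['fy'],p['cy']],[0,0,1.]])
    return K,np.array(p['rvec'],float),np.array(p['tvec'],float)
def ray(n,u,v):
    K,r,t=cam(n); R=cv2.Rodrigues(r)[0]; return -R.T@t, R.T@np.linalg.inv(K)@np.array([u,v,1.])
def onz(n,u,v,z):
    c,d=ray(n,u,v); return c+d*(z-c[2])/d[2]
def proj(n,P):
    K,r,t=cam(n); return cv2.projectPoints(np.array(P,float).reshape(-1,1,3),r,t,K,None)[0].reshape(-1,2)
def snap(n,f):
    im=cv2.cvtColor(vision.get_image(n),cv2.COLOR_RGB2BGR); cv2.imwrite(f,im); return im
E
python3 - <<'E'
from h import *
for n in('top','side'):
    snap(n,f'pics/{n}0.png'); print(n,ray(n,320,240))
o=readout.get_obs(); print(o['t'],o['ee_pos'],o['orientation'],o['width'])
E
```

```text
top (array([ 363.59568458,   -7.78356848, 1310.74171541]), array([ 0.13193479,  0.00194758, -0.99131654]))
side (array([  75.58204687, -435.66206897,  526.82894753]), array([ 0.60268017,  0.57564728, -0.55285815]))
0.1 [174.25549177 599.83517301 302.01124085] [-4.42659927e-01 -3.11003349e+00  1.98723455e-03] 87.78591966679797
```

View pics/top0.png

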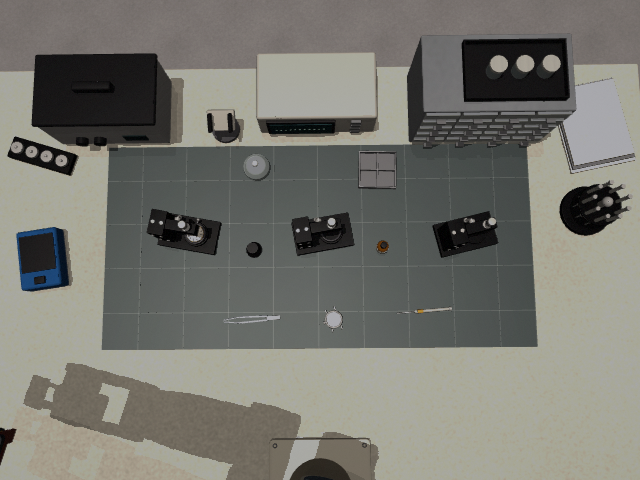

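View pics/side0.png

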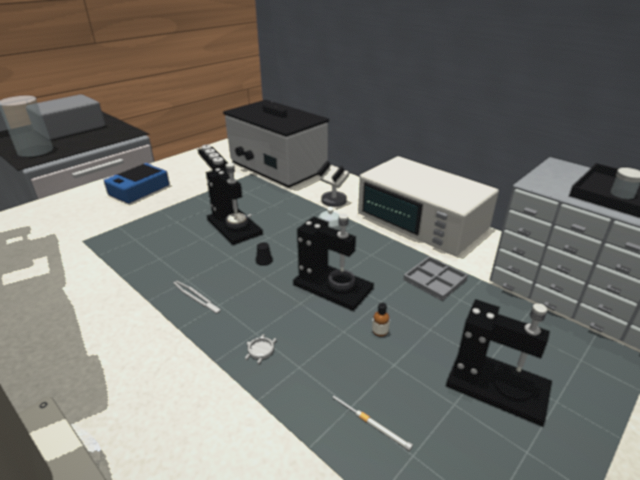

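The top view shows three presses at about (185,232), (322,233) and (465,233). An off-white dial is visible only on the left one, at about (196,232), and the side view agrees, with a dial at (237,220). I'll zoom in on that press.

```bash
python3 - <<'E'
from h import *
a=cv2.imread('pics/top0.png')[195:265,140:230]; b=cv2.imread('pics/side0.png')[135:250,180:280]
a=cv2.resize(a,None,fx=5,fy=5,interpolation=2); b=cv2.resize(b,None,fx=3.5,fy=3.5,interpolation=2)
h=max(a.shape[0],b.shape[0]); f=lambda x:cv2.copyMakeBorder(x,0,h-x.shape[0],0,0,0)
cv2.imwrite('pics/z.png',np.hstack([f(a)[:, :440],f(b)]))
d=onz('top',196,232,34); print('dial',d.round(1)); 
print(proj('side',[d,[d[0],d[1],158]]),proj('top',[[d[0],d[1],158]]))
E
```

```text
dial [553.7 267.8  34. ]
[[237.06481267 217.55807898]
 [230.6722109  164.33086266]] [[182.77107716 222.9563434 ]]
```

View pics/z.png

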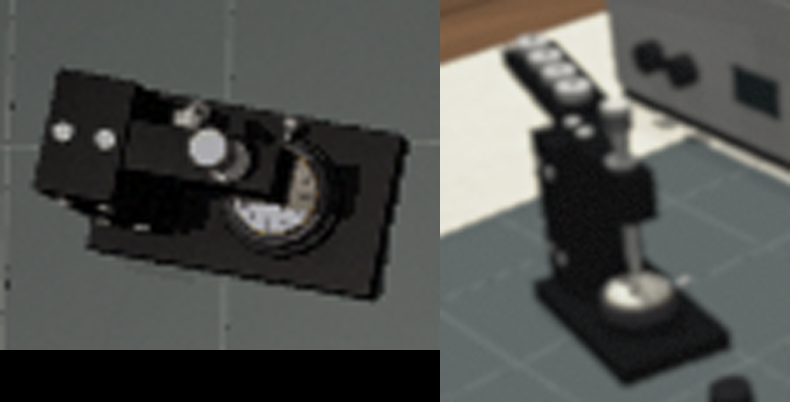

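The crop shows the cap-top disc at about (207,148), which is about (181.4,224.6) in the full top image. In the side image the top is near (230.5,165). I'll find the cap centroid in the top view and check it against the side view.

```bash
python3 - <<'E'
from h import *
g=cv2.imread('pics/top0.png',0); w=g[218:232,174:189]
n,l,s,c=cv2.connectedComponentsWithStats((w>140).astype(np.uint8)); print(s[1:].tolist(),(c[1:]+[174,218]).tolist()); print(w)
for u,v in c[1:]+[174,218]:
    P=onz('top',u,v,158);print(P.round(1),proj('side',[P,[P[0],P[1],34]]).round(1).tolist())
g=cv2.imread('pics/side0.png',0);print(g[158:178,220:242])
E
```

```text
[[2, 0, 2, 2, 4], [4, 3, 7, 7, 37], [10, 12, 1, 1, 1]] [[176.5, 218.5], [181.0, 224.0], [184.0, 230.0]]
[[ 40 130 147 165 128 105  63  39   3  12   8   8  31  31  29]
 [ 43 135 157 160 124  96  36  16   8   9   5  12  30  30  29]
 [ 24  34  48  81  90  66  34  62  61  21   7  13  31  32  30]
 [ 27  28  27  32  41 100 170 169 167 129  38  28  30  31  31]
 [ 31  29  28  39 102 169 168 169 171 167 128  32  16  10  16]
 [ 31  30  28  57 169 170 170 170 169 171 164  64  40  60  29]
 [ 31  30  31  56 170 171 171 170 171 171 165  70  40  78  90]
 [ 31  32  31  60 169 169 170 170 169 170 163  63  36  71  83]
 [ 32  34  32  39 102 170 170 172 169 167 122  42  28  62  84]
 [ 35  32  31  33  54 125 168 168 165 109  50  38  38  77  86]
 [ 34  32  32  34  35  29  42  52  51  33  28  39  67  85  83]
 [ 34  33  33  35  35  33  34  38  82  95  59  85  86  86  83]
 [  4  15  26  34  37  40  33  36  63 122 162  84  85  71  23]
 [  1   6   2   0   5   4   6  20  30  35  60  50  22  32  33]]
[562.8 280.6 158. ] [[230.5, 161.2], [236.8, 214.0]]
[551.6 271.3 158. ] [[228.8, 164.1], [235.3, 217.3]]
[539.5 
[... 1206 characters left out ...]
1  59  57  62 115 180 217 222
  221 218 200 172]
 [120 130 114  78  42  29  35  48  55  62  63  64  61  76 131 189 220 222
  221 220 215 202]
 [159 164 141  96  51  25  33  49  57  66  71  71  74 103 163 213 226 225
  223 222 221 220]
 [130 133 112  77  41  26  25  44  61  75  84  85  86 120 186 226 230 229
  228 226 225 223]
 [ 71  72  59  41  25  25  26  33  53  75  91  94  92 126 192 228 233 231
  231 230 228 225]
 [ 31  31  28  22  23  21  22  25  46  74  91  95  91 123 190 229 233 232
  232 231 231 230]
 [ 21  24  21  26  25  26  26  25  39  64  87  93  91 123 191 230 234 233
  233 232 230 228]
 [ 21  23  22  23  21  21  22  24  35  58  81  91  92 123 187 228 235 234
  231 224 212 195]]
```

Call:
servo_tool(plan=[[[1,0.3,-0.26,0,0,0,0],[1,0.6,-0.52,0,0,0,0],[1,0.7,-0.6,0,0,0,0],[1,0.7,-0.6,0,0,0,0],[1,0.7,-0.6,0,0,0,0]]])

```text
t: 0.52
ee_pos: [295.5, 495.1, 302.4]
orientation: [-0.442, -3.11, 0.001]
ft_force: [1.1, 0.1, -0.1]
width: 57.9
grasp_force: 0.0
```

Call:
servo_tool(plan=[[[1,0.7,-0.6,0,0,0,0],[1,0.7,-0.6,0,0,0,0],[1,0.7,-0.6,0,0,0,0],[1,0.7,-0.6,0,0,0,0],[1,0.7,-0.6,0,0,0,0]]])

```text
t: 0.93
ee_pos: [435.6, 374.7, 302.6]
orientation: [-0.443, -3.11, 0.001]
ft_force: [-0.5, 0.8, 0.1]
width: 24.8
grasp_force: 0.0
```

Call:
servo_tool(plan=[[[1,0.7,-0.6,0,0,0,0],[1,0.7,-0.6,0,0,0,0],[1,0.5,-0.45,0,0,0,0],[1,0.3,-0.3,0,0,0,0],[1,0,0,0,0,0,0]]])

```text
t: 1.35
ee_pos: [524.6, 295.8, 302.4]
orientation: [0.448, 3.109, -0.001]
ft_force: [-0.5, -0.3, 0.0]
width: 0.8
grasp_force: 0.0
```

Call:
servo_tool(plan=[[[1,0.4,-0.36,0,0,0,0],[1,0.27,-0.25,-0.3,0,0,0],[1,0,0,-0.5,0,0,0],[1,0,0,-0.3,0,0,0],[1,0,0,0,0,0,0]]])

```text
t: 1.77
ee_pos: [547.2, 273.7, 255.0]
orientation: [-0.442, -3.105, 0.005]
ft_force: [-0.5, 0.0, -0.4]
width: 0.5
grasp_force: 0.0
```

```bash
python3 - <<'E'
from h import *
o=readout.get_obs();p=o['ee_pos'];print(p,o['ft_force'])
s=snap('side','pics/s1.png')[110:230,170:290]; t=snap('top','pics/t1.png')[170:290,120:240]
cv2.imwrite('pics/z1.png',np.hstack([cv2.resize(x,(400,400),interpolation=2) for x in(s,t)]))
print(proj('side',[[p[0],p[1],p[2]-80],[p[0],p[1],158]]))
E
```

```text
[547.23864255 273.72992694 254.97821776] [-0.49415374  0.02547572 -0.42437997]
[[225.26534858 156.5478054 ]
 [226.26195518 164.46477319]]
```

View pics/z1.png

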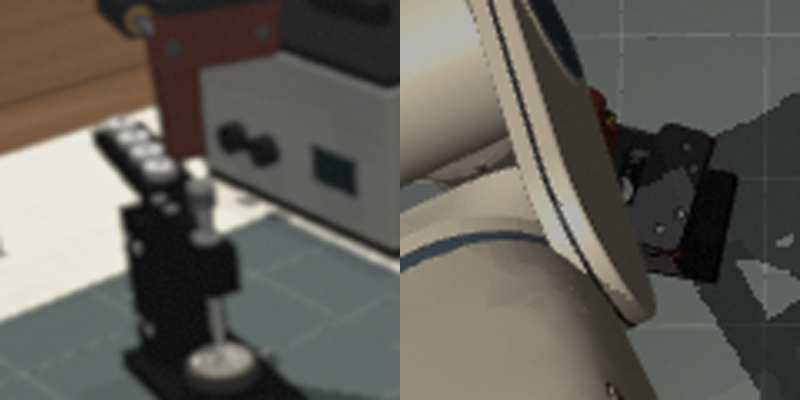

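The side crop shows the closed fingertips ending at about (224.6,157), where I projected them. They are slightly left of the cap at (230,164). I'll correct by +4.4 mm in x and -2.4 mm in y, then descend slowly.

Call:
servo_tool(plan=[[[1,0.11,-0.06,0,0,0,0],[1,0,0,-0.1,0,0,0],[1,0,0,-0.1,0,0,0],[1,0,0,-0.05,0,0,0],[1,0,0,0,0,0,0]]])

```text
t: 2.28
ee_pos: [553.3, 272.1, 248.2]
orientation: [-0.442, -3.11, 0.001]
ft_force: [0.5, 0.0, 0.2]
width: 0.2
grasp_force: 0.0
```

Call:
servo_tool(plan=[[[1,-0.04,-0.02,-0.08,0,0,0],[1,0,0,-0.08,0,0,0],[1,0,0,-0.05,0,0,0],[1,0,0,-0.05,0,0,0],[1,0,0,0,0,0,0]]])

```text
t: 2.7
ee_pos: [551.9, 271.3, 237.9]
orientation: [-0.443, -3.11, 0.0]
ft_force: [-0.4, 0.2, 1.8]
width: 0.6
grasp_force: 0.5
```

Call:
servo_tool(plan=[[[1,0,0,-0.05,0,0,0],[1,0,0,-0.05,0,0,0],[1,0,0,-0.05,0,0,0],[1,0,0,0,0,0,0],[1,0,0,0,0,0,0]]])

```text
t: 3.12
ee_pos: [552.1, 271.4, 232.3]
orientation: [0.443, 3.11, 0.0]
ft_force: [-0.2, 1.4, 1.7]
width: 0.5
grasp_force: 0.8
```

Call:
servo_tool(plan=[[[1,0,0,-0.05,0,0,0],[1,0,0,-0.05,0,0,0],[1,0,0,0,0,0,0],[1,0,0,0,0,0,0]]])

```text
t: 3.45
ee_pos: [552.1, 271.4, 228.3]
orientation: [0.443, 3.11, 0.0]
ft_force: [-0.6, 0.4, 3.2]
width: 0.7
grasp_force: 1.5
```

Call:
servo_tool(plan=[[[1,0,0,-0.05,0,0,0],[1,0,0,-0.02,0,0,0],[1,0,0,0,0,0,0],[1,0,0,0,0,0,0],[1,0,0,0,0,0,0]]])

```text
t: 3.87
ee_pos: [552.1, 271.4, 225.8]
orientation: [0.443, 3.11, 0.0]
ft_force: [-0.7, -1.4, 6.8]
width: 0.3
grasp_force: 3.1
```

The force is 6.8 N at about 12 mm of travel, past the 3 to 4 N at which the hand is home. I'll go straight up.

Call:
servo_tool(plan=[[[1,0,0,0.05,0,0,0],[1,0,0,0.1,0,0,0],[1,0,0,0.1,0,0,0],[1,0,0,0.15,0,0,0],[1,0,0,0.3,0,0,0]]])

```text
t: 4.28
ee_pos: [551.1, 270.9, 252.7]
orientation: [-0.442, -3.108, 0.003]
ft_force: [0.5, 0.6, -0.3]
width: 0.6
grasp_force: 0.0
```

Call:
servo_tool(plan=[[[1,0,0,0.6,0,0,0],[1,0,0,0.8,0,0,0],[1,-0.5,0.4,0.5,0,0,0],[1,-0.7,0.6,0.2,0,0,0],[1,-0.7,0.6,0,0,0,0]]])

```text
t: 4.7
ee_pos: [476.4, 335.9, 341.1]
orientation: [0.446, 3.106, 0.005]
ft_force: [0.3, 0.5, 0.4]
width: 0.2
grasp_force: 0.0
```

Call:
servo_tool(plan=[[[1,-0.7,0.6,0,0,0,0],[1,-0.7,0.6,0,0,0,0],[1,-0.7,0.6,0,0,0,0],[1,-0.7,0.6,0,0,0,0],[1,0,0,0,0,0,0]]])

```text
t: 5.12
ee_pos: [359.8, 434.3, 338.3]
orientation: [-0.436, -3.11, -0.002]
ft_force: [-0.6, -0.6, -1.0]
width: 0.6
grasp_force: 0.0
```

```bash
python3 - <<'E'
from h import *
o=readout.get_obs();print(o['t'],o['ee_pos'],o['ft_force'])
t=snap('top','pics/t2.png'); s=snap('side','pics/s2.png')
for n,i in(('top',t),('side',s)):
    d=cv2.absdiff(i,cv2.imread(f'pics/{n}0.png')).max(2)
    print(n,(d[215:255,145:225] if n=='top' else d[150:245,200:265]).max())
cv2.imwrite('pics/z2.png',np.hstack([cv2.resize(s[110:230,170:290],(400,400),interpolation=2),cv2.resize(t[170:290,120:240],(400,400),interpolation=2)]))
E
```

```text
5.1167 [359.82211378 434.25692497 338.31290278] [-0.61274273 -0.56882612 -0.95237144]
top 41
side 18
```

View pics/z2.png

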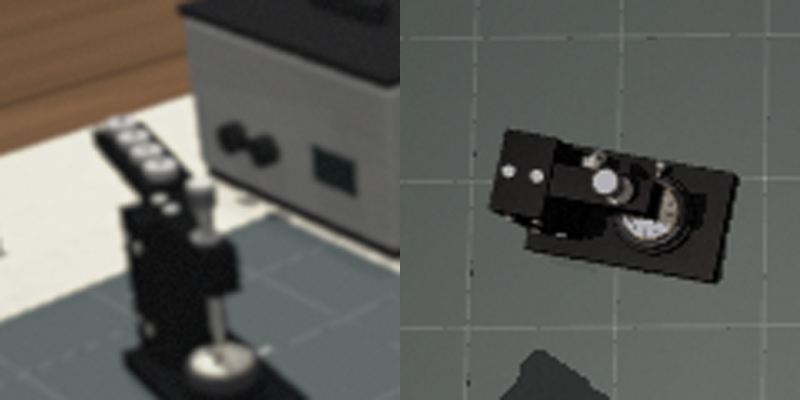

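The press stands where it was: the cap is back at top-view pixel (181,224), and both crops differ little from the first pictures. The arm is clear, so I'm handing the job in.

```bash
python3 -c "
from h import *
print(close_job())"
```

```text
the job is handed in; nothing more can be done
None
```

I pressed the loaded press's plunger about 12 mm down at 6.8 N (the hand is home at 10 to 11 mm), let it spring back up, withdrew the arm and handed the job in; the seated hand itself was not seen directly, and no verdict came back.

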